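Finish the model brick wall in running bond

TASK

Finish the little model brick wall in running bond with the two whole loose bricks: lay one in the empty place of the second course, in line beside the glued brick there and with the same open joint as below, so that it bridges the two bricks under it; then lay the other flat on top as the third course, in line with the wall and centred over the joint between the two second-course bricks. Set each brick down on the wall before letting it go.

Things in the scene. Friction and masses are not known exactly. Their poses are not given: they have to be found in the camera images.
- wall: fixed glued wall of 40x80x30 bricks, length along y, on a board 80 (x) by 290 (y) by 9. Origin: centre of board's underside, on the table; z up. All bricks at x 0. Course 1: y -90, 0, +90 (joints 10), top z 39. Course 2: one brick at y +45, top z 69; empty place at y -45, a brick's underside there at z 39. Course 3 brick: y 0, underside z 69 (all mm).
- brick_a: whole loose terracotta brick, 40 (x) by 80 (y) by 30 mm high, about 0.18 kg, flat on the table apart from the wall; origin at the centre of its underside, z up; grip across the 40 mm width. Same as brick_b: either may go in either place. A half brick (40x40x30) and a thin slip (40x80x10) lying about are not wanted.
- brick_b: whole loose terracotta brick, 40 (x) by 80 (y) by 30 mm high, about 0.18 kg, flat on the table apart from the wall; origin at the centre of its underside, z up; grip across the 40 mm width. Same as brick_a.
Things that resemble listed ones, but are neither listed nor needed, are in the scene too. What is shaped like the brick_a but pink or yellow is not meant.

How it is judged:
By the outcome, as a careful person would: the job done as asked, in the order asked, and still so for the second after the job is handed in, with the robot touching nothing.
It also fails if it takes over 54 s, if anything falls off the work surface, if the arm or the gripper's body presses on something with over 40 N, if the wrist force passes 120 N, or if a joint passes its speed limit or range.

ROBOT

A 6-joint arm with a two-finger parallel gripper is mounted at the origin on the work surface. World frame = base frame: x ahead of the robot, y to its left, z up, the work surface at z = 0. Lengths are in m, angles in rad, forces in N, time in s.
With the tool pointing down it reaches from about 0.425 to 0.95 m from the base axis. Payload 3.5 kg.
Tool frame: the origin (TCP) lies midway between the tips of the shut fingers; the grasp point (between the pads) lies 19 mm behind it; z points along the fingers, y is the line along which they close (so a half turn about z gives the same grasp; the last joint's range is limited). The gripper opens to 85 mm and grips with 20 to 120 N. Pads are 22 mm wide; open, the fingers measure 114 mm over their backs; the gripper's body (76 mm by 85 mm) begins 54 mm behind the grasp point. The pads swing forward as they close: fully open they stand 13 mm farther back than shut.
Start: joints at [-1.312, 0.286, 1.577, -0, 1.279, -0.15], TCP at [0.268, -0.619, 0.231] pointing down, gripper open.
Joint ranges: [-2.77, 2.77], [-0.9, 2.22], [0.21, 2.48], [-1.53, 4.67], [0.24, 2.81], [-2.84, 2.84]. Speed limits (rad/s): [2.79, 2.79, 3.14, 3.14, 3.14, 3.14].

INTERFACE

Orientations are given as a unit quaternion [x, y, z, w].
In Python, from plant import ctrl, cams, order gives the robot as it stands.
- The arm moves only by the tool move_arm, never from a script. Its argument "plan" is one flat list of numbers, 7 for each row, row after row: the shift along the world's x, y, z in mm, then the turn, a rotation vector about the world's x, y, z in degrees, then the finger opening in mm, from 0 to 85.4. A call has 1 to 12 rows; each row shifts and turns the commanded pose from where the row before left it; what a row does not reach is not made up. A row lasts 1/10 s, in which the tool goes at most 50 mm and 8.59 degrees, less where a joint would pass 70% of its speed; a pose out of reach is approached as far as the arm can. A call is refused whole if a number of a shift passes 50 or a number of a turn 8.59, either way. A call with a gripper value outside its range is refused whole. The fingers move at their own pace and stop on an object; "newtons" is the grip in N (left out, the last holds). Time passes only in rows, so rows that do not move let the fingers close. It gives the time, the measured TCP pose, the force, the opening and the grip force at its end, in the units of the state.
- ctrl.get_state(): the state, without advancing time (a new reading comes with each control period).
- cams.read_camera(name): name is "side" or "top"; returns a dict with "color" (480x640x3 uint8, red, green, blue), "fov_y" (degrees; the focal length in pixels is half the picture's height over the tangent of half this angle, whatever the lens; pixels are square), "cx", "cy" (the principal point, pixels), "origin" and "orientation" of the camera in the world. Camera axes: x right, y up, looking along -z (the intrinsics and any distortion apply to the point x, -y, -z); pixel columns grow to the right and rows downward; lengths in m; the calibration is good to about 2 mm. A picture is of the moment at which its call begins. There is no depth.
- order.sign_off(): hands the job in; it is judged then, once.
The state is a dict: "time": time; "qpos": joint angles; "dq": joint speeds; "joint_efforts": joint torques, N m; "eef_pos": TCP position; "tcp_rot": TCP orientation; "contact_force": force on the tool from outside, world axes, zero at the start; "wrist_torque": the same for the moment, N m; "opening": opening from 0.0 (shut) to 1.0 (fully open); "finger_force": force on a finger pad.
Only numpy, scipy, OpenCV 4.12 (cv2) and the standard library are available. Lean on these libraries where they do the work, as an engineer would, in place of code of your own. Each camera call takes 0.05 s, during which the arm holds its last target. There are 200 camera calls.

## Working session

There is one attempt and no reset: what is moved stays moved. The work goes in short steps, Python scripts to look and compute and a tool call to move; the robot and the scene stay as the last step left them, time stands still between calls to the robot, and variables do not carry over. Pictures are saved under pics/ and viewed, at most 10 in all, crops included, and the job is handed in when it is done.

Besides the shell and the picture viewer there is one more tool, called after "Call:" by a JSON object that holds its "op" and its "data". move_arm: Moves the arm, as the interface text tells. Its arguments: {"type":"object","properties":{"plan":{"type":"array","items":{"type":"number"}},"newtons":{"type":"number"}},"required":["plan"]}

```bash
mkdir -p pics; ls; python3 - <<'E'
from plant import ctrl,cams,order
import cv2,numpy as np
for n in("top","side"):
    r=cams.read_camera(n); cv2.imwrite(f"pics/{n}0.png",r["color"][:,:,::-1]); np.save(f"pics/{n}0.npy",r["color"])
    print(n,{k:v for k,v in r.items() if k!="color"})
print(ctrl.get_state())
E
```

```text
pics
top {'fov_y': 42.023384644544535, 'cx': 312.95533083662747, 'cy': 234.3504222778572, 'origin': array([0.26381044, 0.00545689, 1.35920754]), 'orientation': array([-0.03423938,  0.03759582,  0.70721131, -0.70517117])}
side {'fov_y': 45.09525657076044, 'cx': 316.2872920623657, 'cy': 233.48812148383553, 'origin': array([-0.10251499,  0.76354547,  1.08252903]), 'orientation': array([-0.10086287,  0.34154365,  0.88766814, -0.29192447])}
{'time': 0.1, 'qpos': array([-1.31198530e+00,  2.87136785e-01,  1.57806031e+00,  2.18435825e-05,
        1.27856232e+00, -1.49989395e-01]), 'dq': array([ 0.00085198, -0.00293125, -0.0023086 ,  0.00103127, -0.00159335,
        0.00063141]), 'joint_efforts': array([ 3.72709837e-04, -4.07295513e+01, -2.93700653e+01, -1.74979241e-04,
        3.36022356e-03,  1.86950444e-06]), 'eef_pos': array([ 0.2682027 , -0.61877913,  0.23002958]), 'tcp_rot': array([ 9.79182972e-01,  2.02976681e-01, -4.84787305e-05, -1.08234664e-03]), 'contact_force': array([0.4486896 , 0.28566042, 0.21677858]), 'wrist_torque': array([-0.04031785,  0.022039  ,  0.00568155]), 'finger_force': 0.0, 'opening': 0.9987518160645876}
```

View pics/top0.png

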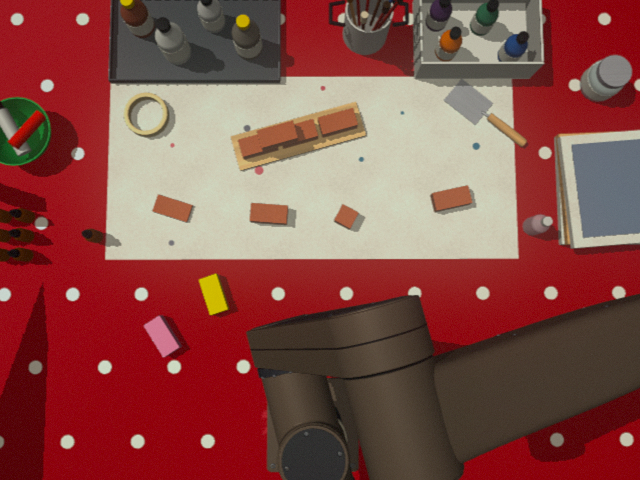

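View pics/side0.png

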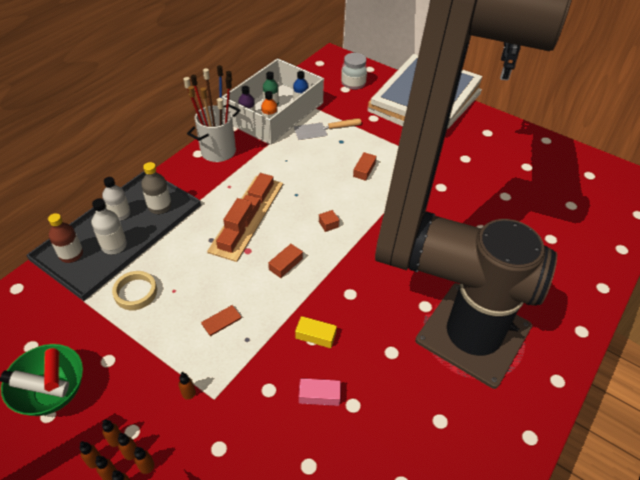

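Up in the top image is +x and left is +y. Terracotta candidates in the top view:
- (172,208): flat with no visible side face, so the slip.
- (269,214): whole brick.
- (346,216): half brick.
- (451,199): whole brick.
- (213,294) yellow and (161,336) pink: not meant.

I choose (269,214) and (451,199). The wall is at (300,135). Next is a close crop to check, plus measurements.

```bash
cat > h.py <<'E'
import numpy as np,cv2
from scipy.spatial.transform import Rotation as R
def ray(r,uv):
    f=240/np.tan(np.radians(r["fov_y"]/2)); uv=np.atleast_2d(uv).astype(float)
    d=np.c_[(uv[:,0]-r["cx"])/f,-(uv[:,1]-r["cy"])/f,-np.ones(len(uv))]
    return R.from_quat(r["orientation"]).apply(d)
def plane(r,uv,z):
    d=ray(r,uv); o=r["origin"]; return (o+d*((z-o[2])/d[:,2])[:,None])[:,:2]
def proj(r,P):
    f=240/np.tan(np.radians(r["fov_y"]/2))
    c=R.from_quat(r["orientation"]).inv().apply(np.atleast_2d(P)-r["origin"])
    return np.c_[r["cx"]+f*c[:,0]/-c[:,2], r["cy"]-f*c[:,1]/-c[:,2]]
E
python3 - <<'E'
from plant import cams
from h import *
for n in("top","side"):
    r=cams.read_camera(n); im=r["color"]; hsv=cv2.cvtColor(im,cv2.COLOR_RGB2HSV)
    H,S,V=[hsv[...,i].astype(int) for i in range(3)]
    m=((H<13)&(S>110)&(S<215)&(V>60)).astype(np.uint8)
    k,l,st,c=cv2.connectedComponentsWithStats(m)
    for i in range(1,k):
        if st[i,4]>120:
            g=V[l==i]; 
            print(n,st[i],np.percentile(g,[5,25,50,75,95]), plane(r,c[i],.03).round(3))
    if n=="top":
        a=cv2.resize(im[95:175,225:375],None,fx=5,fy=5,interpolation=cv2.INTER_CUBIC)
        b=cv2.resize(im[185:235,245:295],None,fx=4,fy=4,interpolation=cv2.INTER_CUBIC); d=cv2.resize(im[180:230,425:475],None,fx=4,fy=4,interpolation=cv2.INTER_CUBIC); e=cv2.resize(im[185:235,150:200],None,fx=4,fy=4,interpolation=cv2.INTER_CUBIC)
        o=np.vstack([a,np.hstack([b,d,e,np.zeros((200,150,3),np.uint8)])]);cv2.imwrite("pics/crop1.png",o[:,:,::-1])
    else: cv2.imwrite("pics/crop2.png",cv2.resize(im[150:340,190:390],None,fx=3,fy=3,interpolation=cv2.INTER_CUBIC)[:,:,::-1])
    for u,v in [(269,212),(451,196)] if n=="top" else []: print(im[v,u],hsv[v,u],hsv[v+8:v+13,u].tolist())
E
```

```text
top [121   6  22  17 193] [62. 69. 78. 89. 98.] [[0.888 0.405]]
top [ 280   24  134   53 3047] [ 89.  93. 133. 152. 154.] [[ 0.788 -0.1  ]]
top [443  35  19  18 122] [ 76.1   89.25 101.   111.   132.  ] [[ 0.819 -0.314]]
top [  132    40   484   274 14014] [ 97. 147. 149. 151. 154.] [[ 0.396 -0.216]]
top [ 80  89  30 126 975] [154.  156.  157.  158.  163.3] [[0.573 0.459]]
top [318 108  40  27 677] [134.4 161.  163.  165.  167. ] [[ 0.647 -0.055]]
top [ 238  119   80   38 1449] [107. 161. 164. 166. 168.] [[0.614 0.076]]
top [ 56 120  26  44 318] [ 91.   92.   93.   95.  130.3] [[0.603 0.529]]
top [432 186  40  25 681] [136. 161. 163. 165. 168.] [[ 0.478 -0.299]]
top [153 195  39  27 631] [160. 164. 166. 168. 170.] [[0.457 0.301]]
top [250 203  38  21 675] [144.5 164.  166.  168.  170. ] [[0.446 0.094]]
top [335 205  23  24 328] [145.35 165.   167.   169.   171.  ] [[ 0.438 -0.072]]
top [ 82 215  24  45 235] [ 61.  68.  93. 150. 157.] [[0.399 0.458]]
top [261 379  11  94 125] [ 79.   99.  110.  119.  136.8] [[-0.003  0.097]]
[166  95  62] [ 10 160 166] [[10, 164, 169], [10, 155, 166],
[... 442 characters left out ...]
185.7] [[ 0.472 -0.288]]
side [ 216  173   58   79 1748] [ 67. 100. 174. 179. 182.] [[0.619 0.045]]
side [319 210  20  21 311] [ 97.5 118.  174.  182.  185. ] [[ 0.433 -0.063]]
side [191 214 194 186 366] [ 85.25 139.   166.   172.75 179.  ] [[0.332 0.151]]
side [434 214 111  32 194] [ 65.3  81.   86.5 104.  139. ] [[ 0.09  -0.304]]
side [269 244  34  34 654] [ 79. 131. 177. 180. 183.] [[0.44  0.103]]
side [549 276  91 204 339] [ 79.   87.   94.  105.  118.1] [[-0.246 -0.02 ]]
side [415 296  93  93 276] [ 69.  83. 101. 124. 146.] [[0.015 0.088]]
side [ 82 300  99  75 133] [158.2 162.  166.  176.  182. ] [[0.571 0.46 ]]
side [201 305  40  31 596] [116.5 175.  177.  179.  182. ] [[0.449 0.316]]
```

View pics/crop1.png

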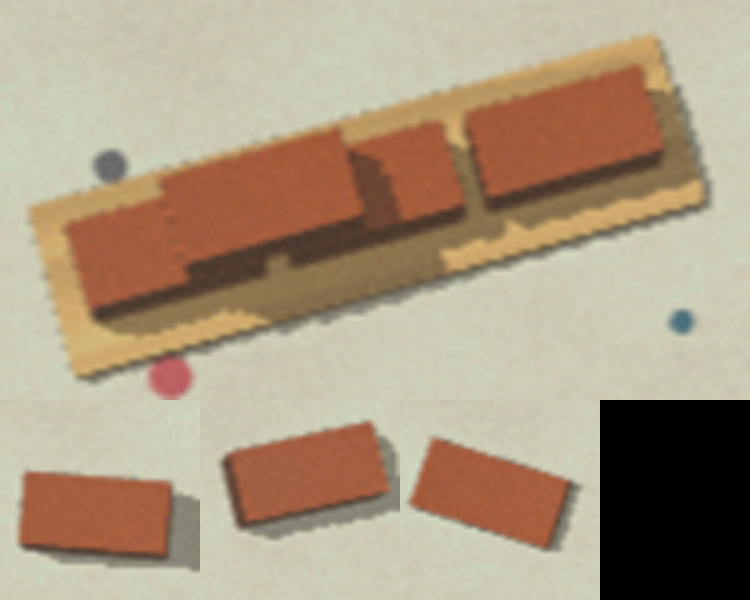

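The crop confirms both chosen bricks show side faces and whole size, while the third is the thin slip. On the wall, the glued course-2 brick stands at the left (crop (265,195)) and the empty place is right of it.

```bash
cat >> h.py <<'E'
def redmask(im,v=148,f=4):
    im=cv2.resize(im,None,fx=f,fy=f,interpolation=cv2.INTER_CUBIC)
    hsv=cv2.cvtColor(im,cv2.COLOR_RGB2HSV).astype(int); H,S,V=[hsv[...,i] for i in range(3)]
    return ((H<15)&(S>105)&(S<215)&(V>v)&(V<190)).astype(np.uint8)
def rect(r,m,z,f=4):
    c=max(cv2.findContours(m,cv2.RETR_EXTERNAL,cv2.CHAIN_APPROX_NONE)[0],key=cv2.contourArea)[:,0]
    P=plane(r,(c+.5)/f-.5,z)*1000
    (cx,cy),(w,h),a=cv2.minAreaRect(P.astype(np.float32))
    if w>h: a+=90;w,h=h,w     # a: direction of short side (brick x)
    a=(a+90)%180-90
    return np.round([cx,cy,w,h,a],1)
def box(m,u0,v0,u1,v1,f=4):
    o=np.zeros_like(m);o[v0*f:v1*f,u0*f:u1*f]=m[v0*f:v1*f,u0*f:u1*f];return cv2.morphologyEx(o,cv2.MORPH_OPEN,np.ones((9,9),np.uint8))
E
python3 - <<'E'
from plant import cams
from h import *
B={"top":[("B1",245,195,295,230,.03),("B2",428,182,475,216,.03),("slip",150,190,200,226,.01),("W-90",316,105,362,140,.039)],
"side":[("B1",265,240,308,282,.03),("B2",350,148,380,184,.03),("slip",198,302,245,340,.01),("W-90",245,170,277,204,.039),("W45",222,194,254,232,.069)]}
for n in B:
    r=cams.read_camera(n); m=redmask(r["color"],148 if n=="top" else 160)
    for b in B[n]: print(n,b[0],rect(r,box(m,*b[1:5]),b[5]))
    if n=="top":
        im=r["color"]
        # board corners from tan+shadow mask: everything unlike cloth
        q=cv2.resize(im[90:180,220:380],None,fx=4,fy=4,interpolation=cv2.INTER_CUBIC)
        S=cv2.cvtColor(q,cv2.COLOR_RGB2HSV)[...,1]
        mm=cv2.morphologyEx((S>75).astype(np.uint8),cv2.MORPH_OPEN,np.ones((61,61),np.uint8))
        c=max(cv2.findContours(mm,cv2.RETR_EXTERNAL,cv2.CHAIN_APPROX_NONE)[0],key=cv2.contourArea)[:,0]
        P=plane(r,(c+.5)/4-.5+[220,90],.009)*1000
        print("board",cv2.minAreaRect(P.astype(np.float32)))
        # W45 top face corners read from crop1 (x5, origin 225,95)
        for nm,z,pts in [("W45",.069,[(160,180),(342,128),(367,212),(187,266)]),("board",.009,[(30,207),(660,35),(710,200),(80,377)]),("W-90",.039,[(466,112),(642,66),(663,152),(486,200)])]:
            p=plane(r,(np.array(pts)+.5)/5-.5+[225,95],z)*1000
            print(nm,p.round(1).tolist(),p.mean(0).round(1),np.linalg.norm(p-np.roll(p,-1,0),axis=1).round(1))
E
```

```text
top B1 [446.4  94.9  38.4  77.2  -4.6]
top B2 [ 478.8 -300.8   38.3   78.8   12.1]
top slip [460.6 306.3  38.8  77.4 -17.7]
top W-90 [646.5 -54.4  39.2  80.6  15.7]
board ((619.6950073242188, 30.579849243164062), (83.31524658203125, 289.85198974609375), 15.795205116271973)
W45 [[615.8, 117.4], [638.1, 40.6], [601.8, 30.0], [578.8, 105.8]] [608.6  73.4] [80.  37.8 79.2 38.8]
board [[620.1, 179.8], [697.6, -99.0], [622.7, -120.4], [543.8, 157.1]] [621.1  29.4] [289.4  77.9 288.5  79.6]
W-90 [[653.8, -12.3], [674.2, -88.8], [636.0, -97.5], [614.9, -20.8]] [644.7 -54.8] [79.1 39.2 79.5 39.9]
side B1 [447.1  94.5  38.   79.4  -5.1]
side B2 [ 479.  -300.5   36.6   79.1   12.3]
side slip [461.7 305.7  38.   80.7 -17.9]
side W-90 [646.7 -54.1  37.3  78.3  15.6]
side W45 [611.1  65.6  42.6  99.8  10.8]
```

The two views agree within about 1 mm. Wall centre is about (621, 30.5) at 15.6°. B2 is at (479, -300.7) at 12.2°, and B1 at (446.8, 94.7) at -4.8°. I take B2 first, for the course-2 place.

Call:
{"op": "move_arm", "data": {"plan": [17.5, 26.5, -6.5, 0, 0, 6.57, 85, 17.5, 26.5, -6.5, 0, 0, 6.57, 85, 17.5, 26.5, -6.5, 0, 0, 6.57, 85, 17.5, 26.5, -6.5, 0, 0, 6.57, 85, 17.5, 26.5, -6.5, 0, 0, 6.57, 85, 17.5, 26.5, -6.5, 0, 0, 6.57, 85, 17.5, 26.5, -6.5, 0, 0, 6.57, 85, 17.5, 26.5, -6.5, 0, 0, 6.57, 85, 17.5, 26.5, -6.5, 0, 0, 6.57, 85, 17.5, 26.5, -6.5, 0, 0, 6.57, 85, 17.5, 26.5, -6.5, 0, 0, 6.57, 85, 17.5, 26.5, -6.5, 0, 0, 6.57, 85], "newtons": 40}}

```text
time: 1.5
eef_pos: [0.4789, -0.3002, 0.1532]
tcp_rot: [0.626, 0.78, -0.0, 0.0]
contact_force: [0.1, -0.6, 0.0]
opening: 0.994
finger_force: 0.0
```

```bash
cat > st.py <<'E'
from plant import ctrl
from h import *
s=ctrl.get_state(); M=R.from_quat(s["tcp_rot"]).as_matrix()
print("t",round(s["time"],2),"tcp",(s["eef_pos"]*1000).round(1),"yaw y-axis",round(np.degrees(np.arctan2(M[1,0],M[0,0]))-90,2),"tilt",M[:2,2].round(4),"F",s["contact_force"].round(1),"open mm",round(s["opening"]*85.4,1),"grip",round(s["finger_force"],1))
E
python3 st.py
```

```text
t 1.5 tcp [ 478.9 -300.2  153.2] yaw y-axis 12.53 tilt [ 0.0003 -0.0002] F [ 0.1 -0.6  0. ] open mm 84.9 grip 0.0
```

Call:
{"op": "move_arm", "data": {"plan": [0, -0.5, -45, 0, 0, -0.3, 85, 0, 0, -45, 0, 0, 0, 85, 0, 0, -35, 0, 0, 0, 85, 0, 0, -18, 0, 0, 0, 85, 0, 0, -6, 0, 0, 0, 85, 0, 0, 0, 0, 0, 0, 30, 0, 0, 0, 0, 0, 0, 30, 0, 0, 0, 0, 0, 0, 30, 0, 0, 0, 0, 0, 0, 30, 0, 0, 0, 0, 0, 0, 30, 0, 0, 0, 0, 0, 0, 30, 0, 0, 0, 0, 0, 0, 30], "newtons": 40}}

```text
time: 2.7
eef_pos: [0.4796, -0.303, 0.0064]
tcp_rot: [0.63, 0.777, -0.0, 0.002]
contact_force: [-0.5, 0.7, 7.1]
opening: 0.458
finger_force: 43.4
```

```bash
python3 st.py
```

```text
t 2.7 tcp [ 479.6 -303.     6.4] yaw y-axis 11.96 tilt [ 0.0027 -0.0025] F [-0.5  0.7  7.1] open mm 39.1 grip 43.4
```

Call:
{"op": "move_arm", "data": {"plan": [0, 0, 20, 0, 0, 0, 30, 0, 0, 40, 0, 0, 0, 30, 0, 0, 50, 0, 0, 0, 30, 0, 0, 40, 0, 0, 0, 30, 0, 0, 0, 0, 0, 0, 30, 0, 0, 0, 0, 0, 0, 30]}}

```text
time: 3.3
eef_pos: [0.4783, -0.3018, 0.1548]
tcp_rot: [0.63, 0.777, -0.0, 0.001]
contact_force: [-0.1, 0.9, -2.1]
opening: 0.459
finger_force: 42.5
```

```bash
python3 st.py; python3 - <<'E'
from plant import cams
from h import *
a=[]
for n,w in(("top",(405,130,525,250)),("side",(300,60,420,180))):
    r=cams.read_camera(n); u0,v0,u1,v1=w
    a.append(cv2.resize(r["color"][v0:v1,u0:u1],None,fx=3.3,fy=3.3,interpolation=cv2.INTER_CUBIC))
cv2.imwrite("pics/held1.png",np.hstack(a)[:,:,::-1])
E
```

```text
t 3.3 tcp [ 478.3 -301.8  154.8] yaw y-axis 11.96 tilt [ 0.0008 -0.0007] F [-0.1  0.9 -2.1] open mm 39.2 grip 42.5
```

View pics/held1.png

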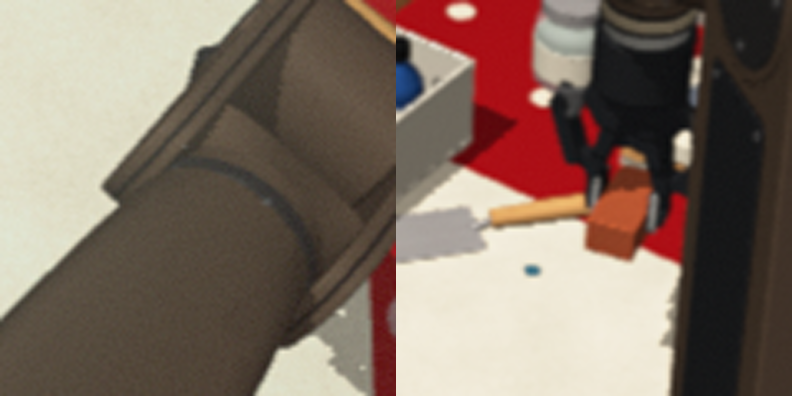

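Brick B2 is held level and clear of the table (side crop (625,215)). Carry it to above the empty place.

Call:
{"op": "move_arm", "data": {"plan": [13, 24, 0, 0, 0, 0.3, 30, 13, 24, 0, 0, 0, 0.3, 30, 13, 24, 0, 0, 0, 0.3, 30, 13, 24, 0, 0, 0, 0.3, 30, 13, 24, 0, 0, 0, 0.3, 30, 13, 24, 0, 0, 0, 0.3, 30, 13, 24, 0, 0, 0, 0.3, 30, 13, 24, 0, 0, 0, 0.3, 30, 13, 24, 0, 0, 0, 0.3, 30, 13, 24, 0, 0, 0, 0.3, 30, 13, 24, -10, 0, 0, 0.3, 30, 12, 24, -20, 0, 0, 0.3, 30]}}

```text
time: 4.6
eef_pos: [0.6336, -0.0128, 0.1227]
tcp_rot: [0.605, 0.796, -0.0, -0.0]
contact_force: [0.5, 0.0, -2.1]
opening: 0.46
finger_force: 42.4
```

Call:
{"op": "move_arm", "data": {"plan": [0, 0, 0, 0, 0, 0, 30, 0, 0, 0, 0, 0, 0, 30, 0, 0, 0, 0, 0, 0, 30]}}

```text
time: 4.9
eef_pos: [0.6326, -0.0144, 0.1232]
tcp_rot: [0.605, 0.796, -0.001, -0.001]
contact_force: [0.1, -0.2, -1.9]
opening: 0.458
finger_force: 42.4
```

```bash
python3 st.py; python3 - <<'E'
from plant import cams
from h import *
r=cams.read_camera("side"); np.save("pics/s1.npy",r["color"])
cv2.imwrite("pics/held2.png",cv2.resize(r["color"][110:270,190:310],None,fx=3.7*1.33,fy=3.7,interpolation=cv2.INTER_CUBIC)[:,:,::-1] if 0 else cv2.resize(r["color"][130:260,190:320],None,fx=4.5,fy=4.5,interpolation=cv2.INTER_CUBIC)[:,:,::-1])
E
```

```text
t 4.9 tcp [632.6 -14.4 123.2] yaw y-axis 15.53 tilt [-0.0021  0.    ] F [ 0.1 -0.2 -1.9] open mm 39.1 grip 42.4
```

View pics/held2.png

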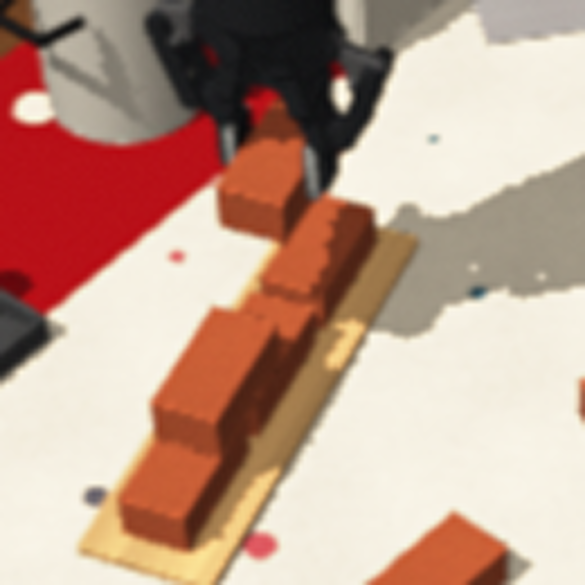

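Held brick's near end face top corners are at crop (223,182) and (293,205), bottom (220,208) and (273,240). W45's top face is at (213,308), (278,332), (218,425), (155,405). I convert these to wall coordinates.

```bash
cat >> h.py <<'E'
def wall(p,c=(621,30.5),a=15.6):
    a=np.radians(a); q=np.atleast_2d(p)-c; return np.c_[q@[np.cos(a),np.sin(a)],q@[-np.sin(a),np.cos(a)]]
E
python3 - <<'E'
from plant import cams
from h import *
r=cams.read_camera("side")
g=lambda pts,z: wall(plane(r,(np.array(pts)+.5)/4.5-.5+[190,130],z)*1000).round(1).tolist()
print("held top",g([(223,182),(293,205)],.147)); print("held bot",g([(220,208),(273,240)],.117))
print("W45",g([(213,308),(278,332),(218,425),(155,405)],.069))
print("TCP",wall([632.6,-14.4]).round(1), wall([633.1,-12.8]).round(1))
E
```

```text
held top [[15.4, -11.2], [-26.6, -8.5]]
held bot [[24.4, -20.9], [-12.9, -8.5]]
W45 [[19.2, 7.9], [-21.7, 11.7], [-21.1, 86.0], [16.1, 85.2]]
TCP [[ -0.9 -46.4]] [[  0. -45.]]
```

Call:
{"op": "move_arm", "data": {"plan": [0.5, 0.5, -35, 0, 0, 0, 30, 0, 0, -25, 0, 0, 0, 30, 0, 0, -10, 0, 0, 0, 30, 0, 0, -4, 0, 0, 0, 30, 0, 0, -2, 0, 0, 0, 30, 0, 0, 0, 0, 0, 0, 30, 0, 0, 0, 0, 0, 0, 30]}}

```text
time: 5.7
eef_pos: [0.6349, -0.0136, 0.0499]
tcp_rot: [0.605, 0.796, 0.001, 0.001]
contact_force: [0.2, -0.3, -2.0]
opening: 0.46
finger_force: 42.3
```

```bash
python3 st.py
```

```text
t 5.7 tcp [634.9 -13.6  49.9] yaw y-axis 15.56 tilt [ 0.0026 -0.0005] F [ 0.2 -0.3 -2. ] open mm 39.3 grip 42.3
```

Call:
{"op": "move_arm", "data": {"plan": [0, 0, -2, 0, 0, 0, 30, 0, 0, -1, 0, 0, 0, 30, 0, 0, -1, 0, 0, 0, 30, 0, 0, 0, 0, 0, 0, 30]}}

```text
time: 6.1
eef_pos: [0.6341, -0.0133, 0.0454]
tcp_rot: [0.605, 0.796, 0.0, 0.0]
contact_force: [-2.9, 0.7, 5.3]
opening: 0.46
finger_force: 43.1
```

```bash
python3 st.py
```

```text
t 6.1 tcp [634.1 -13.3  45.4] yaw y-axis 15.57 tilt [ 0.0003 -0.0001] F [-2.9  0.7  5.3] open mm 39.3 grip 43.1
```

Call:
{"op": "move_arm", "data": {"plan": [0, 0, 0, 0, 0, 0, 50, 0, 0, 0, 0, 0, 0, 70, 0, 0, 0, 0, 0, 0, 85, 0, 0, 0, 0, 0, 0, 85, 0, 0, 10, 0, 0, 0, 85, 0, 0, 30, 0, 0, 0, 85, 0, 0, 50, 0, 0, 0, 85, 0, 0, 40, 0, 0, 0, 85, -30, 0, 0, 0, 0, 0, 85, -40, 25, 0, 0, 0, 0, 85, -40, 30, 0, 0, 0, 0, 85, -40, 30, 0, 0, 0, 0, 85]}}

```text
time: 7.3
eef_pos: [0.4826, 0.0722, 0.1751]
tcp_rot: [0.605, 0.796, 0.0, 0.0]
contact_force: [1.0, 0.2, 0.6]
opening: 0.997
finger_force: 0.0
```

```bash
python3 st.py; python3 - <<'E'
from plant import cams
from h import *
a=[]
for n,w in(("top",(225,85,375,185)),("side",(200,150,350,250))):
    r=cams.read_camera(n); u0,v0,u1,v1=w
    a.append(cv2.resize(r["color"][v0:v1,u0:u1],None,fx=4,fy=4,interpolation=cv2.INTER_CUBIC)[:300 if n=="top" else 400])
cv2.imwrite("pics/laid1.png",cv2.resize(np.vstack(a),None,fx=.857,fy=.857,interpolation=cv2.INTER_AREA)[:,:,::-1])
E
```

```text
t 7.3 tcp [482.6  72.2 175.1] yaw y-axis 15.48 tilt [0.0013 0.0002] F [1.  0.2 0.6] open mm 85.1 grip 0.0
```

View pics/laid1.png

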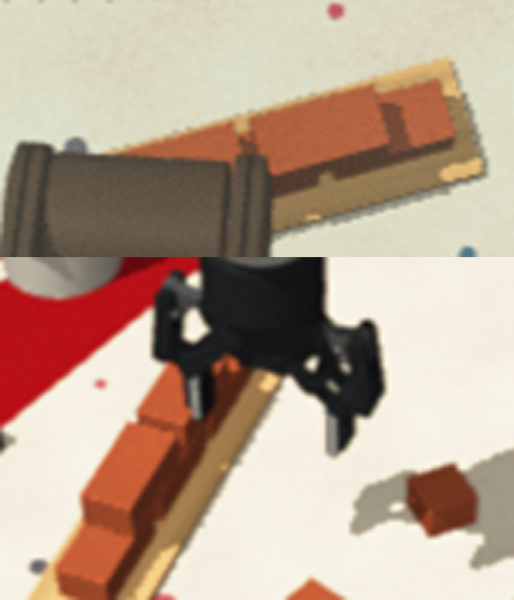

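The brick sits in place beside the glued one. The arm hides part of it, so I move aside to measure.

Call:
{"op": "move_arm", "data": {"plan": [-5, 45, 0, 0, 0, -5, 85, -5, 45, 0, 0, 0, -5, 85, -5, 45, 0, 0, 0, -5, 85, -5, 45, 0, 0, 0, -5, 85, 0, 0, 0, 0, 0, 0, 85]}}

```text
time: 7.9
eef_pos: [0.4637, 0.2558, 0.1755]
tcp_rot: [0.733, 0.681, 0.001, -0.0]
contact_force: [0.6, -0.5, 0.1]
opening: 0.995
finger_force: 0.0
```

```bash
python3 st.py; python3 - <<'E'
from plant import cams
from h import *
r=cams.read_camera("top"); im=r["color"]
cv2.imwrite("pics/laid2.png",cv2.resize(im[90:190,225:375],None,fx=5,fy=5,interpolation=cv2.INTER_CUBIC)[:,:,::-1])
print("B1",rect(r,box(redmask(im),245,195,295,230),.03))
s=cams.read_camera("side");m=redmask(s["color"],160)
print("B1 side",rect(s,box(m,265,240,308,282),.03))
E
```

```text
t 7.9 tcp [463.7 255.8 175.5] yaw y-axis -4.2 tilt [0.0019 0.002 ] F [ 0.6 -0.5  0.1] open mm 84.9 grip 0.0
B1 [451.4  72.3  25.6  34.6  -2.9]Traceback (most recent call last):
  File "<stdin>", line 7, in <module>
  File "h.py", line 18, in rect
    c=max(cv2.findContours(m,cv2.RETR_EXTERNAL,cv2.CHAIN_APPROX_NONE)[0],key=cv2.contourArea)[:,0]
      ~~~^^^^^^^^^^^^^^^^^^^^^^^^^^^^^^^^^^^^^^^^^^^^^^^^^^^^^^^^^^^^^^^^^^^^^^^^^^^^^^^^^^^^
ValueError: max() iterable argument is empty
```

View pics/laid2.png

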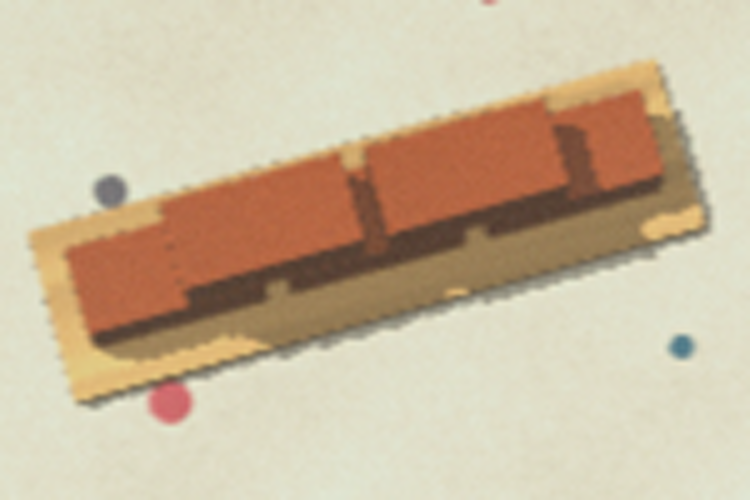

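The new brick lies flat and in line. New top corners are (365,148), (545,97), (567,182), (387,236), and W45's are (160,205), (342,153), (365,238), (187,291).

```bash
python3 - <<'E'
from plant import cams
from h import *
r=cams.read_camera("top")
for n,p in(("W45",[(160,205),(342,153),(365,238),(187,291)]),("new",[(365,148),(545,97),(567,182),(387,236)])):
    q=wall(plane(r,(np.array(p)+.5)/5-.5+[225,90],.069)*1000); print(n,q.round(1).tolist(),q.mean(0).round(1))
E
```

```text
W45 [[18.3, 85.1], [19.2, 5.1], [-18.8, 5.6], [-20.4, 83.9]] [-0.4 44.9]
new [[18.7, -4.9], [19.3, -84.3], [-18.6, -83.1], [-20.5, -3.6]] [ -0.3 -43.9]
```

The joint is about 9 mm and alignment is within 0.5 mm. That is good, so now to B1.

Call:
{"op": "move_arm", "data": {"plan": [-4, -40, 0, 0, 0, -0.5, 85, -4, -40, 0, 0, 0, 0, 85, -4, -40, 0, 0, 0, 0, 85, -5, -41, 0, 0, 0, 0, 85, 0, 0, -20, 0, 0, 0, 85, 0, 0, 0, 0, 0, 0, 85]}}

```text
time: 8.65
eef_pos: [0.4454, 0.0881, 0.1525]
tcp_rot: [0.739, 0.674, -0.002, -0.001]
contact_force: [-0.5, -0.0, -0.5]
opening: 0.992
finger_force: 0.0
```

```bash
python3 st.py;python3 st.py
```

```text
t 8.65 tcp [445.4  88.1 152.5] yaw y-axis -5.22 tilt [-0.004  -0.0001] F [-0.5 -0.  -0.5] open mm 84.7 grip 0.0
t 8.65 tcp [445.4  88.1 152.5] yaw y-axis -5.22 tilt [-0.004  -0.0001] F [-0.5 -0.  -0.5] open mm 84.7 grip 0.0
```

Call:
{"op": "move_arm", "data": {"plan": [0, 0, 0, 0, 0, 0, 85, 0, 0, 0, 0, 0, 0, 85, 0, 0, 0, 0, 0, 0, 85]}}

```text
time: 8.95
eef_pos: [0.4474, 0.091, 0.1551]
tcp_rot: [0.737, 0.676, 0.0, 0.0]
contact_force: [0.3, 0.1, 0.0]
opening: 0.997
finger_force: 0.0
```

```bash
python3 st.py
```

```text
t 8.95 tcp [447.4  91.  155.1] yaw y-axis -4.88 tilt [ 0.0013 -0.    ] F [0.3 0.1 0. ] open mm 85.2 grip 0.0
```

Call:
{"op": "move_arm", "data": {"plan": [-0.5, 3.5, -45, 0, 0, 0, 85, 0, 0, -45, 0, 0, 0, 85, 0, 0, -35, 0, 0, 0, 85, 0, 0, -17, 0, 0, 0, 85, 0, 0, -5, 0, 0, 0, 85, 0, 0, 0, 0, 0, 0, 85, 0, 0, 0, 0, 0, 0, 85]}}

```text
time: 9.65
eef_pos: [0.4478, 0.0944, 0.0087]
tcp_rot: [0.737, 0.676, 0.001, 0.001]
contact_force: [0.8, 0.2, -0.1]
opening: 0.993
finger_force: 0.0
```

Call:
{"op": "move_arm", "data": {"plan": [0, 0, 0, 0, 0, 0, 30, 0, 0, 0, 0, 0, 0, 30, 0, 0, 0, 0, 0, 0, 30, 0, 0, 0, 0, 0, 0, 30, 0, 0, 0, 0, 0, 0, 30, 0, 0, 0, 0, 0, 0, 30], "newtons": 40}}

```text
time: 10.25
eef_pos: [0.4472, 0.0941, 0.0082]
tcp_rot: [0.737, 0.676, 0.001, 0.0]
contact_force: [-0.7, 0.9, 5.0]
opening: 0.462
finger_force: 42.5
```

```bash
python3 st.py
```

```text
t 10.25 tcp [447.2  94.1   8.2] yaw y-axis -4.94 tilt [ 0.0014 -0.    ] F [-0.7  0.9  5. ] open mm 39.5 grip 42.5
```

Call:
{"op": "move_arm", "data": {"plan": [0, 0, 20, 0, 0, 0, 30, 0, 0, 40, 0, 0, 0, 30, 0, 0, 45, 0, 0, 0, 30, 0, 0, 30, 0, 0, 0, 30, 29, -10.5, 0, 0, 0, 3.4, 30, 29, -10.5, 0, 0, 0, 3.4, 30, 29, -10.5, 0, 0, 0, 3.4, 30, 29, -10.5, 0, 0, 0, 3.4, 30, 29, -10.5, 0, 0, 0, 3.4, 30, 29, -10.5, 0, 0, 0, 3.4, 30, 0, 0, 0, 0, 0, 0, 30, 0, 0, 0, 0, 0, 0, 30]}}

```text
time: 11.45
eef_pos: [0.6195, 0.031, 0.1407]
tcp_rot: [0.606, 0.795, -0.001, -0.002]
contact_force: [-0.2, -0.6, -2.0]
opening: 0.46
finger_force: 41.6
```

Call:
{"op": "move_arm", "data": {"plan": [0, 0, 0, 0, 0, 0, 30, 0, 0, 0, 0, 0, 0, 30]}}

```text
time: 11.65
eef_pos: [0.6191, 0.0317, 0.1418]
tcp_rot: [0.605, 0.796, -0.0, -0.001]
contact_force: [-0.1, 0.7, -2.7]
opening: 0.459
finger_force: 41.6
```

```bash
python3 st.py
```

```text
t 11.65 tcp [619.1  31.7 141.8] yaw y-axis 15.48 tilt [-0.0014  0.0002] F [-0.1  0.7 -2.7] open mm 39.2 grip 41.6
```

Call:
{"op": "move_arm", "data": {"plan": [1, -1, -30, 0, 0, 0.1, 30, 0, 0, -20, 0, 0, 0, 30, 0, 0, -8, 0, 0, 0, 30, 0, 0, -3, 0, 0, 0, 30, 0, 0, -1, 0, 0, 0, 30, 0, 0, -1, 0, 0, 0, 30, 0, 0, 0, 0, 0, 0, 30, 0, 0, 0, 0, 0, 0, 30]}}

```text
time: 12.45
eef_pos: [0.6219, 0.0301, 0.0802]
tcp_rot: [0.605, 0.796, 0.0, 0.001]
contact_force: [-0.0, -0.6, -1.6]
opening: 0.456
finger_force: 41.5
```

```bash
python3 st.py
```

```text
t 12.45 tcp [621.9  30.1  80.2] yaw y-axis 15.56 tilt [ 0.0015 -0.0002] F [-0.  -0.6 -1.6] open mm 38.9 grip 41.5
```

Call:
{"op": "move_arm", "data": {"plan": [-0.5, 0, -1.5, 0, 0, 0, 30, 0, 0, -1, 0, 0, 0, 30, 0, 0, -0.7, 0, 0, 0, 30, 0, 0, 0, 0, 0, 0, 30]}}

```text
time: 12.85
eef_pos: [0.6211, 0.0301, 0.0773]
tcp_rot: [0.605, 0.796, -0.0, 0.0]
contact_force: [-3.7, -0.5, 4.5]
opening: 0.458
finger_force: 42.4
```

```bash
python3 st.py
```

```text
t 12.85 tcp [621.1  30.1  77.3] yaw y-axis 15.57 tilt [ 0.     -0.0001] F [-3.7 -0.5  4.5] open mm 39.1 grip 42.4
```

Contact is at the expected height. Release, rise and move aside for a look.

Call:
{"op": "move_arm", "data": {"plan": [0, 0, 0, 0, 0, 0, 50, 0, 0, 0, 0, 0, 0, 70, 0, 0, 0, 0, 0, 0, 85, 0, 0, 0, 0, 0, 0, 85, 0, 0, 10, 0, 0, 0, 85, 0, 0, 30, 0, 0, 0, 85, 0, 0, 45, 0, 0, 0, 85, 0, 0, 45, 0, 0, 0, 85, -30, 20, 0, 0, 0, 0, 85, -30, 40, 0, 0, 0, 0, 85, -30, 40, 0, 0, 0, 0, 85, -30, 40, 0, 0, 0, 0, 85]}}

```text
time: 14.05
eef_pos: [0.4998, 0.1712, 0.2072]
tcp_rot: [0.605, 0.796, 0.001, 0.001]
contact_force: [0.9, 0.7, -0.8]
opening: 0.993
finger_force: 0.0
```

Call:
{"op": "move_arm", "data": {"plan": [-20, 45, 0, 0, 0, 0, 85, -15, 45, 0, 0, 0, 0, 85, 0, 40, 0, 0, 0, 0, 85, 0, 0, 0, 0, 0, 0, 85]}}

```text
time: 14.45
eef_pos: [0.465, 0.3041, 0.2073]
tcp_rot: [0.603, 0.798, 0.001, 0.0]
contact_force: [0.9, 0.3, -0.4]
opening: 0.993
finger_force: 0.0
```

```bash
python3 st.py; python3 - <<'E'
from plant import cams
from h import *
r=cams.read_camera("top"); im=r["color"]
cv2.imwrite("pics/laid3.png",cv2.resize(im[80:180,225:375],None,fx=5,fy=5,interpolation=cv2.INTER_CUBIC)[:,:,::-1])
E
```

```text
t 14.45 tcp [465.  304.1 207.3] yaw y-axis 15.87 tilt [0.0018 0.0021] F [ 0.9  0.3 -0.4] open mm 84.8 grip 0.0
```

View pics/laid3.png

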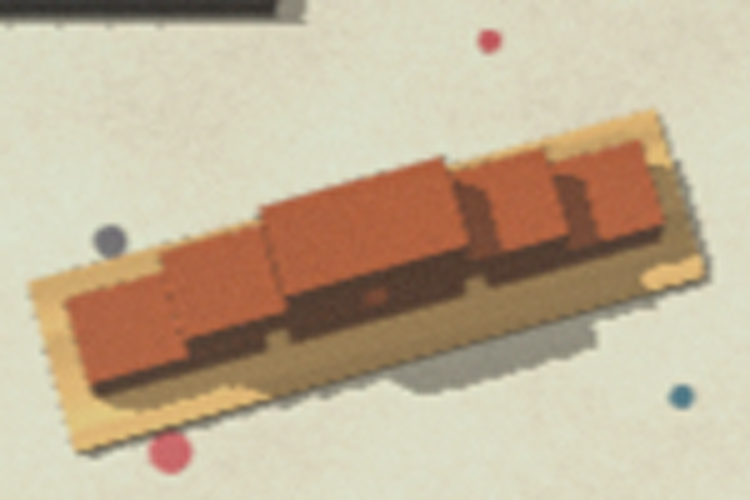

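The third-course brick lies flat over the joint, with corners (260,207), (443,157), (468,245), (287,297). A quick numeric check comes before hand-in.

```bash
python3 - <<'E'
from plant import cams,order
from h import *
r=cams.read_camera("top")
q=wall(plane(r,(np.array([(260,207),(443,157),(468,245),(287,297)])+.5)/5-.5+[225,80],.099)*1000); print(q.round(1).tolist(),q.mean(0).round(1))
if np.abs(q.mean(0)).max()<2.5: print(order.sign_off())
E
```

```text
[[18.1, 39.7], [18.1, -38.8], [-20.6, -38.6], [-21.4, 39.1]] [-1.4  0.3]
the job is handed in; nothing more can be done
None
```

The wall is finished and handed in at about 14.5 s; in the camera check, the second-course brick has a joint of about 9 mm (10 mm below) and the third-course brick is centred over the joint to within about 1.5 mm.

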